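# Open the ratchet stop of the lacquer-tin rack

### The arm

A 6-joint arm with a two-finger parallel gripper is mounted at the origin on the work surface. World frame = base frame: x ahead of the robot, y to its left, z up, the work surface at z = 0. Lengths are in m, angles in degrees, forces in N, time in s.
With the tool pointing down it reaches from about 0.35 to 0.875 m from the base axis. Payload 4.2 kg.
Tool frame: the origin (TCP) lies midway between the tips of the shut fingers; the grasp point (between the pads) lies 19 mm behind it; z points along the fingers, y is the line along which they close (so a half turn about z gives the same grasp; the last joint's range is limited). The gripper opens to 87 mm and grips with 3 to 60 N. Pads are 19 mm wide; open, the fingers measure 117 mm over their backs; the gripper's body (75 mm by 190 mm) begins 51 mm behind the grasp point.
Start: joints at [86.265, 22.042, 0.453, 0, -68.411, -14.817], TCP at [0.199, 0.593, 0.223] pointing down, gripper open.
Joint ranges: [-179.83, 179.83], [-69.29, 118.12], [-61.27, 80.66], [-181.25, 117.63], [-171.15, -9.14], [-177.46, 177.46]. Speed limits (degrees/s): [159.86, 159.86, 180, 180, 180, 180].

### API

Orientations are given as a 3x3 rotation matrix whose columns are the frame's x, y, z axes.
In Python, from station import sense, capture, camera_params, finish_job gives the robot as it stands.
- The arm moves only by the tool drive_tool, never from a script. Its argument "rows" is a list of rows, each an object of numbers: "tx", "ty", "tz": the shift along the tool's x, y, z in cm; "ax", "ay", "az": the turn, a rotation vector about the tool's x, y, z in rad; "claw": the finger opening in cm, from 0 to 8.7. In form: [{"tx": .., "ty": .., "tz": .., "ax": .., "ay": .., "az": .., "claw": ..}, ...]. A call has 1 to 10 rows; each row shifts and turns the commanded pose from where the row before left it, along the tool's axes as they then stand; what a row does not reach is not made up. A row lasts 1/12 s, in which the tool goes at most 41.7 mm and 7.16 degrees, less where a joint would pass 70% of its speed; a pose out of reach is approached as far as the arm can. A call with a gripper value outside its range is refused whole. The fingers move at their own pace and stop on an object; the grip force is fixed at half the most. Time passes only in rows, so rows that do not move let the fingers close. It gives the time, the measured TCP pose, the force, the opening and the grip force at its end, in the units of the state.
- sense(): the state, without advancing time (a new reading comes with each control period).
- capture(name): name is "scene" or "side" or "wrist"; returns (picture, depth): 420x560x3 uint8, red, green, blue; 420x560 float32, m along the optical axis (not along the pixel's ray), 0 where there is no reading.
- camera_params(name): a dict with "intrinsics" (3x3 intrinsics, pixels), "k1" (the pictures are not rectified: a ray, as slopes to the right and down, at radius r is drawn at 1 + k1 r^2 times it, then the intrinsics apply), "R" (3x3) and "t" (3): a world point X has camera coordinates R X + t; the wrist camera has in their place "tool_from_camera" (4x4, takes a point from camera to tool coordinates, whose origin is the TCP and whose axes are the flange's). Camera axes: x right, y down, z forward; pixel columns grow to the right and rows downward; lengths in m; the calibration is good to about 2 mm. A picture is of the moment at which its call begins: read the wrist's pose just before it. camera_params takes no time and is no camera call.
- finish_job(): hands the job in; it is judged then, once.
The state is a dict: "time_s": time; "joints": joint angles; "joint_velocities": joint speeds; "effort": joint torques, N m; "tcp_pos": TCP position; "ee_rot": TCP orientation; "wrist_force": force on the tool from outside, world axes, zero at the start; "moment": the same for the moment, N m; "gripper_width": opening from 0.0 (shut) to 1.0 (fully open); "gripper_force": force on a finger pad.
Only numpy, scipy, OpenCV 4.12 (cv2) and the standard library are available. Lean on these libraries where they do the work, as an engineer would, in place of code of your own. Each camera call takes 0.05 s, during which the arm holds its last target. There are 200 camera calls.

### The job

Make room for another tin in the lacquer-tin rack: with the fingertips, press the release paddle on the sliding stop down and, keeping it down, push the stop back along its bar, away from the tins, until it is fully against the end of the rack; then let the paddle spring up and move clear. Take hold of nothing and lift nothing, and leave the tins and everything else on the bench standing where they are.

Things in the scene. Friction and masses are not known exactly. Their poses are not given: they have to be found in the camera images.
- rack: tin rack fixed to the bench: dark steel base 135 (x) by 370 (y) by 8 mm, aluminium toothed bar along its +x edge (end posts 52 mm high). Origin on the bench under its middle, z up, y along the bar, within 0.55 rad of world y. From -y to +y: end plate 70 mm high, two tins, the sliding stop, an end block 30 mm high where the stop's travel ends
- stop (a joint): place of the black sliding stop along the bar, m: 0 nearest the tins, grows as it goes back to rack +y, 0.120 fully back on the end block; starts in 0 to 0.040. Sliding friction about 2.5 N. A ratchet with 6 mm teeth blocks it from going back (after up to 6 mm of play) unless the paddle is held down
- paddle (a joint): how far the release paddle is pressed down, m: 0 up, 0.011 fully down on its limit; spring 4 N at the top, 8.4 N at the bottom, springs up when let go. The stop is free to go back while the paddle is more than about 6.5 mm down. At the start a tooth riding on another may keep it up to 6 mm down
- paddle_top (a point): centre of the top of the release paddle, a ribbed grey pad 66 (rack x) by 50 mm (rack y) in the stop's well; moves with stop and paddle; axes as the rack's. 52 mm above the bench when up; sinks straight down. Inner face of push plate 30 mm away in rack +y, of front wall 30 mm in rack -y; steel sleeve over the bar (56 mm high) 47 mm in rack +x
- push_face (a point): on the inner face (towards the tins) of the stop's push plate, 70 mm above the bench; a finger on the paddle pushes here to rack +y. Axes as the rack's. The stop is 80 mm long in y: front wall 8 mm thick, 70 mm high, next to the tins; 60 mm well with the paddle, open above and to rack -x; push plate 12 mm thick, 85 mm high. Walls 105 mm wide in x
- tin1_mid (a point): centre (34 mm above its foot) of an aluminium lacquer tin with a paper band, 60 mm in diameter, 68 mm high, 0.28 kg, standing on the rack's base next to the end plate; leave it
- tin2_mid (a point): centre of a second equal tin, between the first one and the sliding stop; leave it
- tape: brown masking-tape ring lying flat near the rack, 90 mm across, 25 mm high; bystander
- sander: cork sanding block 70 x 40 x 32 mm near the rack; bystander
- spraycan: grey spray can 60 mm in diameter, 190 mm high, on the right; bystander
- squeezer: yellow squeeze bottle 56 mm in diameter, 150 mm high, on the left; bystander
- tub: white plastic tub 120 mm across, 55 mm high, at the far left; bystander
- driver: screwdriver with a black handle lying on the left near the robot; bystander

How it is judged:
By the outcome, as a careful person would: the job done as asked, in the order asked, and still so for the second after the job is handed in, with the robot touching nothing.
It also fails if it takes over 32 s, if anything falls off the work surface, if the arm or the gripper's body presses on something with over 40 N, if the wrist force passes 120 N, or if a joint passes its speed limit or range.

## Working session

There is one attempt and no reset: what is moved stays moved. The work goes in short steps, Python scripts to look and compute and a tool call to move; the robot and the scene stay as the last step left them, time stands still between calls to the robot, and variables do not carry over. Pictures are saved under pics/ and viewed, at most 10 in all, crops included, and the job is handed in when it is done.

Besides the shell and the picture viewer there is one more tool, called after "Emit:" as name([rows], argument=value, ...), one row to a line, values as JSON. drive_tool: Moves the arm, as the interface text tells. Its arguments: {"type":"object","properties":{"rows":{"type":"array"}},"required":["rows"]}

```bash
mkdir -p pics; ls
python3 - <<'E'
from station import *
import cv2,numpy as np
s=sense();print(s)
for n in("scene","side"):
    p,d=capture(n);cv2.imwrite(f"pics/{n}0.png",p[:,:,::-1]);np.save(n+"0.npy",d)
    print(n,camera_params(n))
print(camera_params("wrist"))
E
```

```text
pics
{'time_s': 0.0, 'joints': array([ 8.62650842e+01,  2.20878042e+01,  3.81730487e-01, -2.92468354e-02,
       -6.84109668e+01, -1.48191144e+01]), 'joint_velocities': array([ 0.0605992 , -0.01088249,  0.03169995,  0.09244958,  0.13363518,
        0.00406489]), 'effort': array([ 9.58871933e-04, -3.90664852e+01,  1.87406892e+01,  4.21986580e+00,
        1.10468621e-02, -1.96920032e-04]), 'tcp_pos': array([0.19863765, 0.59197102, 0.22150341]), 'ee_rot': array([[ 9.47964098e-01, -3.18376665e-01, -6.06697686e-04],
       [-3.18377237e-01, -9.47961975e-01, -2.00743952e-03],
       [ 6.39955622e-05,  2.09613932e-03, -9.99997801e-01]]), 'wrist_force': array([-0.08213661, -0.14227159, -0.48467026]), 'moment': array([-0.06135862, -0.03873783, -0.01470524]), 'gripper_force': 0.0, 'gripper_width': 1.0023688718947554}
scene {'intrinsics': array([[419.20289316,   0.        , 281.44789012],
       [  0.        , 419.20289316, 214.97639915],
       [  0.        ,   0.        ,   1.        ]]), 'k1': -0.1286557980442139, 'R': array([[ 0.24842724,  0.9684203 ,  0.02111936],
       [ 0.54656736, -0.1
[... 389 characters left out ...]
[-0.14925645,  0.71871888, -0.67909181],
       [ 0.1198249 , -0.66857649, -0.73392607]]), 't': array([0.53044984, 0.11575846, 1.01773982])}
{'intrinsics': array([[343.8644018 ,   0.        , 278.86910657],
       [  0.        , 343.8644018 , 206.78922131],
       [  0.        ,   0.        ,   1.        ]]), 'k1': -0.07184552889666151, 'tool_from_camera': array([[ 8.37765435e-04, -9.53122286e-01, -3.02584213e-01,
         8.40226305e-02],
       [ 9.99999632e-01,  8.54552083e-04,  7.69124450e-05,
         7.59222711e-04],
       [ 1.85267005e-04, -3.02584167e-01,  9.53122651e-01,
        -1.62029952e-01],
       [ 0.00000000e+00,  0.00000000e+00,  0.00000000e+00,
         1.00000000e+00]])}
```

View pics/scene0.png

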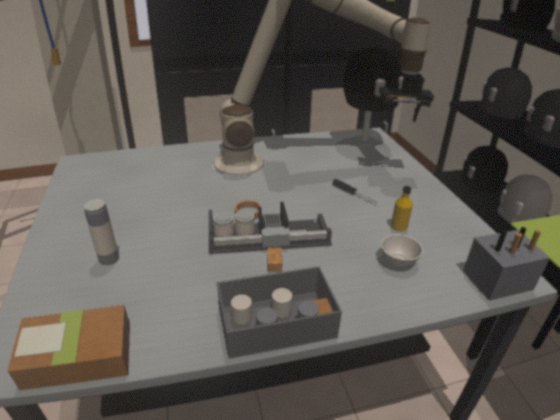

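View pics/side0.png

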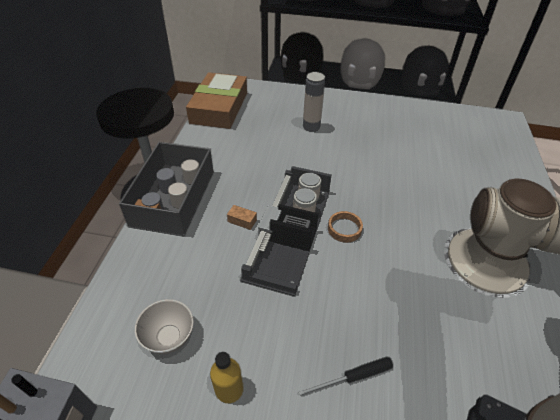

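The scene view shows the rack at about (268,230), with its tins on the left. In the side view the tins are at (310,181) and (305,198), the ribbed paddle is near (297,222), and the end block is toward the bottom near (272,288). I'll measure next.

```bash
cat > h.py <<'E'
import numpy as np,cv2
from station import *
def norm(P,uv):
    K=P["intrinsics"];D=np.array([P["k1"],0,0,0,0.])
    # model is 1+k1 r^2 on undistorted radius: same as OpenCV's
    return cv2.undistortPoints(np.array(uv,float).reshape(-1,1,2),K,D).reshape(-1,2)
def pose(n,P,s=None):
    if n!="wrist": return P["R"].T,-P["R"].T@P["t"]
    T=P["tool_from_camera"];R=s["ee_rot"]
    return R@T[:3,:3],R@T[:3,3]+s["tcp_pos"]
def ray(n,uv,z,s=None):
    P=camera_params(n);R,c=pose(n,P,s);x=norm(P,uv);d=np.c_[x,np.ones(len(x))]@R.T
    return c+d*((z-c[2])/d[:,2])[:,None]
def cloud(n,d,s=None):
    P=camera_params(n);R,c=pose(n,P,s);h,w=d.shape
    u,v=np.meshgrid(np.arange(w),np.arange(h));x=norm(P,np.c_[u.ravel(),v.ravel()])
    return (np.c_[x,np.ones(len(x))]*d.ravel()[:,None]@R.T+c).reshape(h,w,3)
E
python3 - <<'E'
from h import *
im=cv2.imread("pics/side0.png")
c=cv2.resize(im[155:305,210:360],None,fx=4,fy=4,interpolation=cv2.INTER_CUBIC);cv2.imwrite("pics/c1.png",cv2.convertScaleAbs(c,alpha=1.7))
X=cloud("side",np.load("side0.npy"))
Z=X[...,2]
for v in range(160,300,6): print(v,' '.join('%4d'%(1000*Z[v,u]) for u in range(235,345,5)))
for u,v in[(310,181),(305,198),(287,228),(297,222),(272,288)]:print(u,v,X[v,u].round(3))
E
```

```text
160    1    3    1    0    1    3    1    3    0    0    0   -2    2   -1    2    0  818    1    0    1    2    0
166    1    0    1    3    0    1    1    1    0    0    0    4    0    0    0    0    1    0    2    0    4    1
172    0    1    1   -3    0    0    2    0    3    2   53   53   55   62   63   66   70   71    3   -1    1    0
178    0    1    1    1    0    0   -4    1    1    2   45   35   36   72   74   75   76   53   58   60    1    3
184   -1    0    0    0    2    1    0    1    0    0   43   10   11   68   72   77   73   65   35    1    0   -1
190    1    0    1   -1   -1    0    0    2    2   44   32    9    9   77   75   76   57    7   12    0    0    0
196   -2    0    2    0    0    1   -1    1   -1   46    9   10   71   75   78   73   71    7    7    1    0    0
202    0    0    2    0    4    0    4    1   43   31    7    7   64  818   74   69   63    9    7    0    2    0
208   32   32    0    1    1   -1    0   56   55   64   68   70   72   55   55   54   33   10    1  818    0    1
214   32   35   31   31   30    3   56   55   56   43   45   51   53   56 
[... 1081 characters left out ...]
 36   35   31   31    8   11    8    8    9    7    8    8    2    0    2    0    1   -1    2    1
280    0    8    7   16   21   27   29   30   32   29    6    8    7    0   -2    0    0    1    0    2    1   -1
286   -1    0   -2    1    0    6    4   11   15   26   31   32   28    0    1    0    0   -1    1    0    0    2
292    0    0    0    1    1    0    0    0    0    5    7   11   11    0    1    2    0    0    0    0    1    2
298    0    1    0   -1   -1    0    2    0   -1    0    0    0    0    1    0    2    0    1    0   -1    0    0
310 181 [ 0.475 -0.117  0.075]
305 198 [ 0.479 -0.048  0.077]
287 228 [0.506 0.063 0.078]
297 222 [0.488 0.018 0.055]
272 288 [0.517 0.191 0.007]
```

View pics/c1.png

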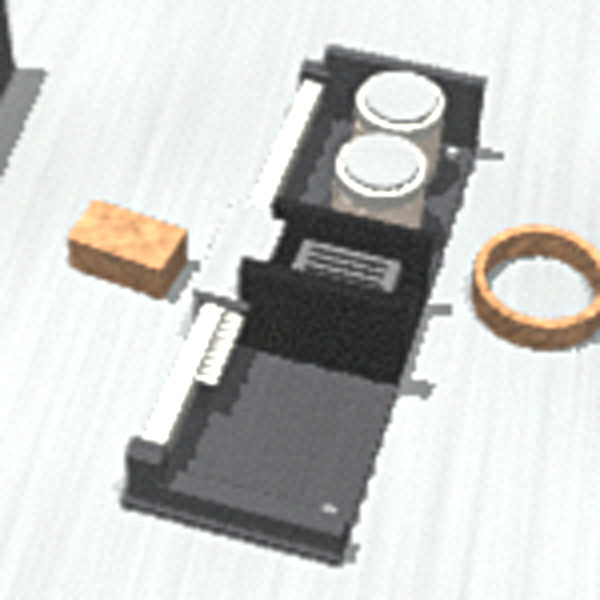

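The crop shows the +y end block and the near base corner at about (349,560). The push plate top runs from (245,265) to (432,300), and the ribbed paddle sits at (347,267) in the well behind it. The sleeve is at about (225,270). Now I'll fit the rack.

Run:
```python
from h import *
C=[cloud(n,np.load(n+"0.npy")) for n in("side","scene")]
A=C[0][160:300,228:345].reshape(-1,3)
m=(A[:,2]>.005)&(A[:,2]<.1)
# mask connected component
M=((C[0][...,2]>.0055)&(C[0][...,2]<.1)).astype(np.uint8)
n,L=cv2.connectedComponents(M,connectivity=4);l=L[255,280];P=C[0][L==l];print(len(P))
r=cv2.minAreaRect(P[:,:2].astype(np.float32)*1000);print(r,cv2.boxPoints(r))
B=C[1].reshape(-1,3);
box=cv2.boxPoints(r);ctr=np.array(r[0])/1000
y=max([(box[i]-box[i-1]) for i in range(4)],key=np.linalg.norm);y=y/np.linalg.norm(y);y*=np.sign(y[1]);x=np.array([y[1],-y[0]])
print("yaxis",y,np.degrees(np.arctan2(-y[0],y[1])),"ctr",ctr)
for nm,Q in(("side",P),("scene",B)):
    q=(Q[:,:2]-ctr);q=np.c_[q@x,q@y,Q[:,2]]*1000
    q=q[(abs(q[:,0])<75)&(abs(q[:,1])<195)]
    def st(k,t): print(nm,k,len(t),np.percentile(t,[2,25,50,75,98],axis=0).round(1).tolist()) if len(t) else 0
    st("base",q[(q[:,2]>5)&(q[:,2]<11)])
    st("plate",q[(q[:,2]>82)&(q[:,2]<90)])
    st("tins",q[(q[:,2]>72)&(q[:,2]<80)&(q[:,1]<0)&(q[:,0]<30)])
    st("block",q[(q[:,2]>27)&(q[:,2]<33)&(q[:,1]>160)])
    st("pad",q[(q[:,2]>46)&(q[:,2]<54)&(abs(q[:,1])<60)&(q[:,0]<30)])
    st("front",q[(q[:,2]>67)&(q[:,2]<72)&(abs(q[:,1])<40)])
```

```text
6528
((509.4259033203125, 9.554061889648438), (370.1144714355469, 135.71395874023438), 83.57251739501953) [[ 421.2791  -166.74368]
 [ 556.13995 -181.93625]
 [ 597.5727   185.8518 ]
 [ 462.71185  201.04437]]
yaxis [0.11194574 0.99371433] -6.4274907 ctr [0.5094259  0.00955406]
side base 2050 [[-66.8, -164.3, 5.9], [-45.7, 57.1, 7.5], [-10.9, 94.9, 8.4], [24.7, 128.7, 9.3], [49.1, 183.4, 10.8]]
side plate 182 [[-64.4, 41.3, 82.1], [-41.9, 46.0, 83.6], [-17.5, 48.7, 84.9], [9.3, 51.6, 85.8], [34.6, 54.5, 87.8]]
side tins 507 [[-45.7, -171.0, 72.1], [-31.2, -133.7, 74.1], [-19.2, -94.6, 75.9], [-7.5, -68.4, 77.2], [9.1, -25.9, 79.1]]
side block 288 [[-65.1, 166.5, 27.3], [-38.8, 170.9, 29.1], [-10.4, 175.2, 30.0], [18.3, 179.0, 31.1], [53.3, 181.8, 32.7]]
side pad 369 [[-62.4, -53.2, 46.4], [-38.6, -17.7, 50.1], [-18.8, -0.9, 51.5], [0.7, 11.2, 52.7], [28.7, 54.3, 53.8]]
side front 111 [[-63.6, -26.3, 67.2], [-41.6, -23.2, 68.8], [-15.9, -20.5, 70.0], [11.5, -19.2, 70.8], [35.2, -17.2, 71.9]]
scene base 1015 [[-62.7, -182.0, 5.5], [-22.6, -85.2, 7.7], [46.2, 67.7, 8.8], [61.1, 123.8, 9.8], [70.2, 167.6, 10.9]]
scene plate 79 [[-65.0, 42.9, 82.3], [-37.1, 44.9, 84.6], [-8.9, 48.2, 85.9], [17.1, 51.0, 86.9], [38.0, 54.0, 88.5]]
scene tins 357 [[-42.8, -174.2, 72.2], [-25.2, -138.0, 74.4], [-12.1, -110.9, 76.3], [-0.6, -71.4, 77.5], [13.8, -22.9, 79.3]]
scene block 82 [[-63.7, 164.2, 27.3], [-40.3, 169.2, 29.7], [-12.6, 173.5, 30.9], [8.9, 177.3, 31.8], [65.3, 181.7, 32.9]]
scene pad 193 [[-48.7, -52.9, 46.4], [-28.3, -4.6, 50.5], [-6.7, 10.8, 52.2], [8.0, 24.9, 53.2], [18.6, 42.9, 53.9]]
scene front 44 [[-59.7, -25.1, 67.5], [-35.1, -23.4, 69.2], [-7.8, -21.5, 69.9], [16.1, -19.5, 70.9], [37.4, -17.3, 71.9]]
```

Emit:
drive_tool([
  {"tx": 2.31, "ty": 2.19, "claw": 0},
  {"tx": 2.31, "ty": 2.19, "claw": 0},
  {"tx": 2.31, "ty": 2.19, "claw": 0},
  {"tx": 2.31, "ty": 2.19, "claw": 0},
  {"tx": 2.31, "ty": 2.19, "claw": 0},
  {"tx": 2.31, "ty": 2.19, "claw": 0},
  {"tx": 2.31, "ty": 2.19, "claw": 0},
  {"tx": 2.31, "ty": 2.19, "claw": 0},
  {"tx": 2.31, "ty": 2.19, "claw": 0},
  {"tx": 2.31, "ty": 2.19, "claw": 0},
])

```text
invalid input at $.rows[0]: expected keys tx, ty, tz, ax, ay, az, claw
```

Emit:
drive_tool([
  {"tx": 2.31, "ty": 2.19, "claw": 0},
  {"tx": 2.31, "ty": 2.19, "claw": 0},
  {"tx": 2.31, "ty": 2.19, "claw": 0},
  {"tx": 2.31, "ty": 2.19, "claw": 0},
  {"tx": 2.31, "ty": 2.19, "claw": 0},
  {"tx": 2.31, "ty": 2.19, "claw": 0},
  {"tx": 2.31, "ty": 2.19, "claw": 0},
  {"tx": 2.31, "ty": 2.19, "claw": 0},
  {"tx": 2.31, "ty": 2.19, "claw": 0},
  {"tx": 2.31, "ty": 2.19, "claw": 0},
])

```text
invalid input at $.rows[0]: expected keys tx, ty, tz, ax, ay, az, claw
```

Emit:
drive_tool([
  {"az": -0.071, "claw": 0},
  {"az": -0.071, "claw": 0},
  {"az": -0.071, "claw": 0},
  {"claw": 0},
  {"claw": 0},
])

```text
invalid input at $.rows[0]: expected keys tx, ty, tz, ax, ay, az, claw
```

```bash
cat >> h.py <<'E'
ctr=np.array([.5094,.00955]);ry=np.array([.11195,.99371]);rx=np.array([ry[1],-ry[0]])
def rack(X): q=np.asarray(X)[...,:2]-ctr;return np.stack([q@rx,q@ry,np.asarray(X)[...,2]],-1)*1000
E
python3 - <<'E'
from h import *
s=sense();p,d=capture("wrist");cv2.imwrite("pics/w1.png",p[:,:,::-1])
X=cloud("wrist",d,s);q=rack(X)
print(s["time_s"],s["tcp_pos"],rack(s["tcp_pos"]),s["ee_rot"],s["gripper_width"],s["wrist_force"])
q=q.reshape(-1,3)
def st(k,m): print(k,m.sum(),np.percentile(q[m],[2,25,50,75,98],axis=0).round(1).tolist())
i=(abs(q[:,0])<72)
st("plate",i&(q[:,2]>82)&(q[:,2]<90)&(abs(q[:,1]-48)<25))
st("pad",(abs(q[:,0]+14)<48)&(q[:,2]>44)&(q[:,2]<56)&(abs(q[:,1]-12)<28))
st("front",i&(q[:,2]>67)&(q[:,2]<72)&(abs(q[:,1]+22)<12))
E
```

```text
0.1 [0.19865931 0.592028   0.22154758] [-373.99453908  544.0267954   221.54758049] [[ 9.47986398e-01 -3.18310387e-01 -5.36035803e-04]
 [-3.18310823e-01 -9.47984475e-01 -1.91189758e-03]
 [ 1.00423238e-04  1.98307889e-03 -9.99998029e-01]] 0.9980433844141781 [ 0.76920274  0.609092   -0.41267401]Traceback (most recent call last):
  File "<stdin>", line 8, in <module>
  File "<stdin>", line 6, in st
    return _quantile_unchecked(
        a, q, axis, out, overwrite_input, method, keepdims, weights)
    return _ureduce(a,
                    func=_quantile_ureduce_func,
    ...<5 lines>...
                    overwrite_input=overwrite_input,
                    method=method)
    r = func(a, **kwargs)
    result = _quantile(arr,
                       quantiles=q,
    ...<2 lines>...
                       out=out,
                       weights=wgt)
    slices_having_nans = np.isnan(arr[-1, ...])
                                  ~~~^^^^^^^^^
IndexError: index -1 is out of bounds for axis 0 with size 0
```

View pics/w1.png

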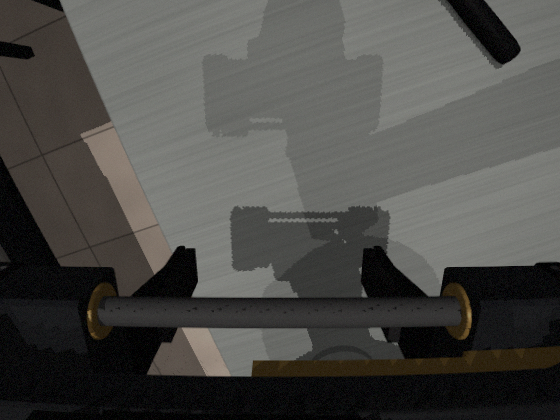

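The moves were refused because every row needs all the keys. The wrist picture shows only the bench and the open fingers, at about (180,260) and (378,260). I'll resend the rows in full.

Emit:
drive_tool([
  {"tx": 2.31, "ty": 2.19, "tz": 0, "ax": 0, "ay": 0, "az": 0, "claw": 0},
  {"tx": 2.31, "ty": 2.19, "tz": 0, "ax": 0, "ay": 0, "az": 0, "claw": 0},
  {"tx": 2.31, "ty": 2.19, "tz": 0, "ax": 0, "ay": 0, "az": 0, "claw": 0},
  {"tx": 2.31, "ty": 2.19, "tz": 0, "ax": 0, "ay": 0, "az": 0, "claw": 0},
  {"tx": 2.31, "ty": 2.19, "tz": 0, "ax": 0, "ay": 0, "az": 0, "claw": 0},
  {"tx": 2.31, "ty": 2.19, "tz": 0, "ax": 0, "ay": 0, "az": 0, "claw": 0},
  {"tx": 2.31, "ty": 2.19, "tz": 0, "ax": 0, "ay": 0, "az": 0, "claw": 0},
  {"tx": 2.31, "ty": 2.19, "tz": 0, "ax": 0, "ay": 0, "az": 0, "claw": 0},
  {"tx": 2.31, "ty": 2.19, "tz": 0, "ax": 0, "ay": 0, "az": 0, "claw": 0},
  {"tx": 2.31, "ty": 2.19, "tz": 0, "ax": 0, "ay": 0, "az": 0, "claw": 0},
])

```text
time_s: 0.98
tcp_pos: [0.3484, 0.3098, 0.2225]
ee_rot: [[0.948, -0.318, -0.0], [-0.318, -0.948, -0.0], [-0.0, 0.0, -1.0]]
wrist_force: [0.6, 0.9, -0.0]
gripper_width: 0.322
gripper_force: 0.0
```

Emit:
drive_tool([
  {"tx": 2.31, "ty": 2.19, "tz": 0, "ax": 0, "ay": 0, "az": 0, "claw": 0},
  {"tx": 2.31, "ty": 2.19, "tz": 0, "ax": 0, "ay": 0, "az": 0, "claw": 0},
  {"tx": 2.31, "ty": 2.19, "tz": 0, "ax": 0, "ay": 0, "az": 0, "claw": 0},
  {"tx": 2.31, "ty": 2.19, "tz": 0, "ax": 0, "ay": 0, "az": 0, "claw": 0},
  {"tx": 2.31, "ty": 2.19, "tz": 0, "ax": 0, "ay": 0, "az": 0, "claw": 0},
  {"tx": 2.31, "ty": 2.19, "tz": 0, "ax": 0, "ay": 0, "az": 0, "claw": 0},
  {"tx": 2.31, "ty": 2.19, "tz": 0, "ax": 0, "ay": 0, "az": 0, "claw": 0},
  {"tx": 2.31, "ty": 2.19, "tz": 0, "ax": 0, "ay": 0, "az": 0, "claw": 0},
  {"tx": 2.31, "ty": 2.19, "tz": 0, "ax": 0, "ay": 0, "az": 0, "claw": 0},
  {"tx": 2.31, "ty": 2.19, "tz": 0, "ax": 0, "ay": 0, "az": 0, "claw": 0},
])

```text
time_s: 1.82
tcp_pos: [0.4977, 0.0287, 0.2224]
ee_rot: [[0.948, -0.318, -0.0], [-0.318, -0.948, 0.0], [-0.0, 0.0, -1.0]]
wrist_force: [0.4, 0.6, 0.3]
gripper_width: 0.003
gripper_force: 0.0
```

Emit:
drive_tool([
  {"tx": 0, "ty": 0, "tz": 0, "ax": 0, "ay": 0, "az": -0.071, "claw": 0},
  {"tx": 0, "ty": 0, "tz": 0, "ax": 0, "ay": 0, "az": -0.071, "claw": 0},
  {"tx": 0, "ty": 0, "tz": 0, "ax": 0, "ay": 0, "az": -0.071, "claw": 0},
  {"tx": 0, "ty": 0, "tz": 0, "ax": 0, "ay": 0, "az": 0, "claw": 0},
  {"tx": 0, "ty": 0, "tz": 0, "ax": 0, "ay": 0, "az": 0, "claw": 0},
])

```text
time_s: 2.23
tcp_pos: [0.4973, 0.0302, 0.2223]
ee_rot: [[0.994, -0.113, -0.0], [-0.113, -0.994, -0.0], [-0.0, 0.0, -1.0]]
wrist_force: [0.7, 0.1, 0.5]
gripper_width: 0.009
gripper_force: 0.0
```

```bash
cat > w.py <<'E'
from h import *
s=sense();p,d=capture("wrist");cv2.imwrite("pics/w2.png",p[:,:,::-1])
X=cloud("wrist",d,s);q=rack(X)
print(s["time_s"],s["tcp_pos"],rack(s["tcp_pos"]),s["ee_rot"],s["gripper_width"],s["wrist_force"])
q=q.reshape(-1,3)
def st(k,m): print(k,m.sum(),np.percentile(q[m],[2,25,50,75,98],axis=0).round(1).tolist() if m.any() else 0)
i=(abs(q[:,0])<72)
st("plate",i&(q[:,2]>82)&(q[:,2]<90)&(abs(q[:,1]-48)<25))
st("pad",(abs(q[:,0]+14)<48)&(q[:,2]>44)&(q[:,2]<56)&(abs(q[:,1]-12)<28))
st("front",i&(q[:,2]>67)&(q[:,2]<72)&(abs(q[:,1]+22)<12))
E
python3 w.py
```

```text
2.2333 [0.49728959 0.03018019 0.22234206] [-14.34378089  19.14466603 222.34205947] [[ 9.93647717e-01 -1.12534353e-01 -4.82793020e-04]
 [-1.12534409e-01 -9.93647824e-01 -9.20237944e-05]
 [-4.69370396e-04  1.45770061e-04 -9.99999879e-01]] 0.00875764833776689 [0.73007556 0.09720147 0.54076124]
plate 1395 [[-61.7, 41.7, 82.3], [-35.3, 44.3, 83.9], [-9.0, 47.2, 84.5], [15.3, 50.1, 85.1], [36.5, 53.1, 86.1]]
pad 3317 [[-47.3, -12.4, 48.5], [-30.0, -0.9, 50.9], [-12.7, 11.3, 51.6], [3.8, 24.0, 52.2], [32.3, 35.4, 55.2]]
front 889 [[-62.2, -26.5, 67.5], [-35.8, -24.4, 69.0], [-9.0, -22.4, 69.5], [15.6, -20.4, 70.0], [36.9, -18.7, 71.3]]
```

View pics/w2.png

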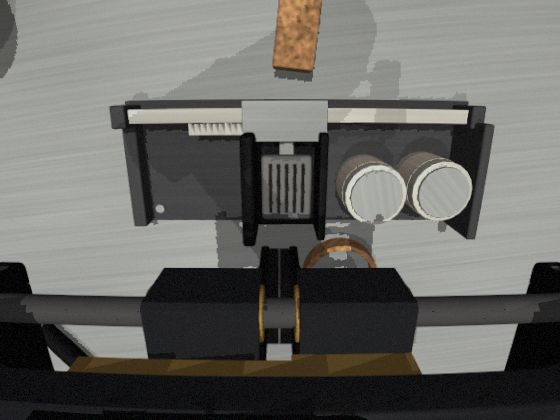

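The wrist view shows the stop's well at x 250–320 and the paddle at (287,185). The tins are clear of the path, at (373,192) and (440,190). All measurements agree, so I descend.

Emit:
drive_tool([
  {"tx": 0, "ty": 0, "tz": 3, "ax": 0, "ay": 0, "az": 0, "claw": 0},
  {"tx": 0, "ty": 0, "tz": 3, "ax": 0, "ay": 0, "az": 0, "claw": 0},
  {"tx": 0, "ty": 0, "tz": 3, "ax": 0, "ay": 0, "az": 0, "claw": 0},
  {"tx": 0, "ty": 0, "tz": 3, "ax": 0, "ay": 0, "az": 0, "claw": 0},
  {"tx": 0, "ty": 0, "tz": 2, "ax": 0, "ay": 0, "az": 0, "claw": 0},
  {"tx": 0, "ty": 0, "tz": 1, "ax": 0, "ay": 0, "az": 0, "claw": 0},
  {"tx": 0, "ty": 0, "tz": 0.7, "ax": 0, "ay": 0, "az": 0, "claw": 0},
  {"tx": 0, "ty": 0, "tz": 0, "ax": 0, "ay": 0, "az": 0, "claw": 0},
  {"tx": 0, "ty": 0, "tz": 0, "ax": 0, "ay": 0, "az": 0, "claw": 0},
])

```text
time_s: 3.03
tcp_pos: [0.4978, 0.0305, 0.0659]
ee_rot: [[0.994, -0.11, 0.001], [-0.11, -0.994, -0.0], [0.001, -0.0, -1.0]]
wrist_force: [0.3, -0.0, 0.7]
gripper_width: 0.007
gripper_force: 0.0
```

Emit:
drive_tool([
  {"tx": 0, "ty": 0, "tz": 0.4, "ax": 0, "ay": 0, "az": 0, "claw": 0},
  {"tx": 0, "ty": 0, "tz": 0.4, "ax": 0, "ay": 0, "az": 0, "claw": 0},
  {"tx": 0, "ty": 0, "tz": 0.3, "ax": 0, "ay": 0, "az": 0, "claw": 0},
  {"tx": 0, "ty": 0, "tz": 0, "ax": 0, "ay": 0, "az": 0, "claw": 0},
  {"tx": 0, "ty": 0, "tz": 0, "ax": 0, "ay": 0, "az": 0, "claw": 0},
  {"tx": 0, "ty": 0, "tz": 0, "ax": 0, "ay": 0, "az": 0, "claw": 0},
])

```text
time_s: 3.53
tcp_pos: [0.4976, 0.0303, 0.0547]
ee_rot: [[0.994, -0.111, 0.0], [-0.111, -0.994, 0.0], [0.0, -0.0, -1.0]]
wrist_force: [0.6, 0.6, -0.2]
gripper_width: 0.002
gripper_force: 0.0
```

Emit:
drive_tool([
  {"tx": 0, "ty": 0, "tz": 0.3, "ax": 0, "ay": 0, "az": 0, "claw": 0},
  {"tx": 0, "ty": 0, "tz": 0.3, "ax": 0, "ay": 0, "az": 0, "claw": 0},
  {"tx": 0, "ty": 0, "tz": 0.3, "ax": 0, "ay": 0, "az": 0, "claw": 0},
  {"tx": 0, "ty": 0, "tz": 0.2, "ax": 0, "ay": 0, "az": 0, "claw": 0},
  {"tx": 0, "ty": 0, "tz": 0, "ax": 0, "ay": 0, "az": 0, "claw": 0},
  {"tx": 0, "ty": 0, "tz": 0, "ax": 0, "ay": 0, "az": 0, "claw": 0},
  {"tx": 0, "ty": 0, "tz": 0, "ax": 0, "ay": 0, "az": 0, "claw": 0},
])

```text
time_s: 4.12
tcp_pos: [0.4981, 0.0305, 0.0442]
ee_rot: [[0.994, -0.11, 0.001], [-0.11, -0.994, 0.0], [0.001, -0.0, -1.0]]
wrist_force: [-0.6, 0.3, 5.4]
gripper_width: 0.011
gripper_force: 3.4
```

Emit:
drive_tool([
  {"tx": 0, "ty": 0, "tz": 0.15, "ax": 0, "ay": 0, "az": 0, "claw": 0},
  {"tx": 0, "ty": 0, "tz": 0.1, "ax": 0, "ay": 0, "az": 0, "claw": 0},
  {"tx": 0, "ty": 0, "tz": 0, "ax": 0, "ay": 0, "az": 0, "claw": 0},
  {"tx": 0, "ty": 0, "tz": 0, "ax": 0, "ay": 0, "az": 0, "claw": 0},
])

```text
time_s: 4.45
tcp_pos: [0.4981, 0.0305, 0.0419]
ee_rot: [[0.994, -0.11, 0.001], [-0.11, -0.994, 0.0], [0.001, -0.0, -1.0]]
wrist_force: [-1.3, -0.3, 7.4]
gripper_width: 0.007
gripper_force: 3.8
```

Emit:
drive_tool([
  {"tx": 0, "ty": 0, "tz": 0.1, "ax": 0, "ay": 0, "az": 0, "claw": 0},
  {"tx": 0, "ty": 0, "tz": 0, "ax": 0, "ay": 0, "az": 0, "claw": 0},
  {"tx": 0, "ty": 0, "tz": 0, "ax": 0, "ay": 0, "az": 0, "claw": 0},
])

```text
time_s: 4.7
tcp_pos: [0.4982, 0.0305, 0.0413]
ee_rot: [[0.994, -0.11, 0.002], [-0.11, -0.994, 0.0], [0.002, -0.0, -1.0]]
wrist_force: [-2.5, 0.7, 10.3]
gripper_width: 0.006
gripper_force: 5.1
```

The paddle is down on its limit. Now I push back, along tool −y.

Emit:
drive_tool([
  {"tx": 0, "ty": -0.3, "tz": 0, "ax": 0, "ay": 0, "az": 0, "claw": 0},
  {"tx": 0, "ty": -0.4, "tz": 0, "ax": 0, "ay": 0, "az": 0, "claw": 0},
  {"tx": 0, "ty": -0.4, "tz": 0, "ax": 0, "ay": 0, "az": 0, "claw": 0},
  {"tx": 0, "ty": -0.4, "tz": 0, "ax": 0, "ay": 0, "az": 0, "claw": 0},
  {"tx": 0, "ty": -0.4, "tz": 0, "ax": 0, "ay": 0, "az": 0, "claw": 0},
  {"tx": 0, "ty": -0.4, "tz": 0, "ax": 0, "ay": 0, "az": 0, "claw": 0},
  {"tx": 0, "ty": -0.4, "tz": 0, "ax": 0, "ay": 0, "az": 0, "claw": 0},
])

```text
time_s: 5.28
tcp_pos: [0.501, 0.0568, 0.0412]
ee_rot: [[0.994, -0.11, 0.001], [-0.11, -0.994, -0.001], [0.001, 0.001, -1.0]]
wrist_force: [-1.1, -3.6, 9.5]
gripper_width: 0.001
gripper_force: 4.8
```

Emit:
drive_tool([
  {"tx": 0, "ty": -0.8, "tz": 0, "ax": 0, "ay": 0, "az": 0, "claw": 0},
  {"tx": 0, "ty": -0.8, "tz": 0, "ax": 0, "ay": 0, "az": 0, "claw": 0},
  {"tx": 0, "ty": -0.8, "tz": 0, "ax": 0, "ay": 0, "az": 0, "claw": 0},
  {"tx": 0, "ty": -0.8, "tz": 0, "ax": 0, "ay": 0, "az": 0, "claw": 0},
  {"tx": 0, "ty": -0.8, "tz": 0, "ax": 0, "ay": 0, "az": 0, "claw": 0},
  {"tx": 0, "ty": -0.8, "tz": 0, "ax": 0, "ay": 0, "az": 0, "claw": 0},
])

```text
time_s: 5.78
tcp_pos: [0.5063, 0.1046, 0.0412]
ee_rot: [[0.994, -0.11, 0.001], [-0.11, -0.994, -0.001], [0.001, 0.001, -1.0]]
wrist_force: [-1.1, -3.6, 9.5]
gripper_width: 0.003
gripper_force: 4.7
```

Emit:
drive_tool([
  {"tx": 0, "ty": -0.6, "tz": 0, "ax": 0, "ay": 0, "az": 0, "claw": 0},
  {"tx": 0, "ty": -0.6, "tz": 0, "ax": 0, "ay": 0, "az": 0, "claw": 0},
  {"tx": 0, "ty": -0.6, "tz": 0, "ax": 0, "ay": 0, "az": 0, "claw": 0},
  {"tx": 0, "ty": -0.5, "tz": 0, "ax": 0, "ay": 0, "az": 0, "claw": 0},
  {"tx": 0, "ty": -0.3, "tz": 0, "ax": 0, "ay": 0, "az": 0, "claw": 0},
  {"tx": 0, "ty": 0, "tz": 0, "ax": 0, "ay": 0, "az": 0, "claw": 0},
])

```text
time_s: 6.28
tcp_pos: [0.5094, 0.1311, 0.0412]
ee_rot: [[0.994, -0.109, 0.001], [-0.109, -0.994, -0.0], [0.001, -0.0, -1.0]]
wrist_force: [-1.7, -0.1, 9.5]
gripper_width: 0.005
gripper_force: 4.8
```

```bash
cat > f.py <<'E'
from h import *
s=sense();print(s["time_s"],rack(s["tcp_pos"]),s["wrist_force"])
p,d=capture("side");q=rack(cloud("side",d)).reshape(-1,3)
m=(abs(q[:,0]+14)<55)&(q[:,2]>82)&(q[:,2]<89)&(q[:,1]>30)&(q[:,1]<175)
print(np.percentile(q[m],[2,25,50,75,98],axis=0).round(1).tolist())
import sys
if len(sys.argv)>1: cv2.imwrite(sys.argv[1],p[:,:,::-1])
E
python3 f.py
```

```text
6.2833 [-13.65102714 120.80152294  41.23849327] [-1.73015969 -0.05516594  9.47245141]
[[-66.3, 142.8, 82.1], [-61.3, 146.8, 83.6], [-54.8, 150.6, 85.3], [-49.4, 152.6, 86.2], [-42.5, 155.5, 88.0]]
```

Emit:
drive_tool([
  {"tx": 0, "ty": -0.3, "tz": 0, "ax": 0, "ay": 0, "az": 0, "claw": 0},
  {"tx": 0, "ty": -0.3, "tz": 0, "ax": 0, "ay": 0, "az": 0, "claw": 0},
  {"tx": 0, "ty": -0.3, "tz": 0, "ax": 0, "ay": 0, "az": 0, "claw": 0},
  {"tx": 0, "ty": -0.3, "tz": 0, "ax": 0, "ay": 0, "az": 0, "claw": 0},
  {"tx": 0, "ty": 0, "tz": 0, "ax": 0, "ay": 0, "az": 0, "claw": 0},
])

```text
time_s: 6.75
tcp_pos: [0.5106, 0.1426, 0.0412]
ee_rot: [[0.994, -0.109, 0.001], [-0.109, -0.994, -0.001], [0.001, 0.0, -1.0]]
wrist_force: [-0.9, -0.8, 10.8]
gripper_width: -0.0
gripper_force: 4.7
```

Emit:
drive_tool([
  {"tx": 0, "ty": -0.2, "tz": 0, "ax": 0, "ay": 0, "az": 0, "claw": 0},
  {"tx": 0, "ty": -0.2, "tz": 0, "ax": 0, "ay": 0, "az": 0, "claw": 0},
  {"tx": 0, "ty": 0, "tz": 0, "ax": 0, "ay": 0, "az": 0, "claw": 0},
])

```text
time_s: 7.0
tcp_pos: [0.5105, 0.1451, 0.0411]
ee_rot: [[0.994, -0.11, -0.001], [-0.11, -0.994, -0.003], [-0.0, 0.003, -1.0]]
wrist_force: [-0.3, -5.5, 10.7]
gripper_width: 0.005
gripper_force: 5.1
```

```bash
python3 f.py
```

```text
7.0 [-14.12561939 134.76928217  41.10596954] [-0.30975403 -5.52009322 10.70147172]
[[-67.3, 154.8, 82.2], [-62.1, 157.5, 83.9], [-55.4, 161.6, 85.0], [-49.1, 164.0, 85.7], [-43.5, 166.3, 87.0]]
```

Emit:
drive_tool([
  {"tx": 0, "ty": -0.2, "tz": 0, "ax": 0, "ay": 0, "az": 0, "claw": 0},
  {"tx": 0, "ty": -0.2, "tz": 0, "ax": 0, "ay": 0, "az": 0, "claw": 0},
  {"tx": 0, "ty": -0.2, "tz": 0, "ax": 0, "ay": 0, "az": 0, "claw": 0},
  {"tx": 0, "ty": 0, "tz": 0, "ax": 0, "ay": 0, "az": 0, "claw": 0},
  {"tx": 0, "ty": 0, "tz": 0, "ax": 0, "ay": 0, "az": 0, "claw": 0},
])

```text
time_s: 7.47
tcp_pos: [0.5106, 0.1505, 0.041]
ee_rot: [[0.994, -0.11, -0.002], [-0.11, -0.994, -0.004], [-0.001, 0.004, -1.0]]
wrist_force: [-0.8, -6.7, 10.9]
gripper_width: 0.006
gripper_force: 5.6
```

```bash
python3 f.py
```

```text
7.4667 [-14.59202305 140.15746452  41.0388145 ] [-0.84736108 -6.70261849 10.85483814]
[[-67.2, 154.4, 82.2], [-60.5, 158.0, 83.8], [-53.6, 161.3, 84.8], [-47.1, 163.9, 85.6], [32.4, 166.7, 87.3]]
```

Emit:
drive_tool([
  {"tx": 0, "ty": -0.2, "tz": 0, "ax": 0, "ay": 0, "az": 0, "claw": 0},
  {"tx": 0, "ty": -0.2, "tz": 0, "ax": 0, "ay": 0, "az": 0, "claw": 0},
  {"tx": 0, "ty": 0, "tz": 0, "ax": 0, "ay": 0, "az": 0, "claw": 0},
  {"tx": 0, "ty": 0, "tz": 0, "ax": 0, "ay": 0, "az": 0, "claw": 0},
])

```text
time_s: 7.85
tcp_pos: [0.5104, 0.1509, 0.041]
ee_rot: [[0.994, -0.111, -0.005], [-0.111, -0.994, -0.008], [-0.004, 0.009, -1.0]]
wrist_force: [2.4, -19.4, 12.4]
gripper_width: 0.003
gripper_force: 13.2
```

```bash
python3 f.py
```

```text
7.85 [-14.84333662 140.55310903  40.98720801] [  2.42720939 -19.37767688  12.41140313]
[[-66.1, 155.0, 82.9], [-60.1, 157.8, 83.7], [-52.9, 161.1, 84.8], [-46.4, 163.7, 85.8], [32.6, 166.4, 87.6]]
```

The stop is hard against the end block: 19 N and no further travel. I'll ease off most of the side load and then go straight up.

Emit:
drive_tool([
  {"tx": 0, "ty": 0.25, "tz": 0, "ax": 0, "ay": 0, "az": 0, "claw": 0},
  {"tx": 0, "ty": 0, "tz": 0, "ax": 0, "ay": 0, "az": 0, "claw": 0},
  {"tx": 0, "ty": 0, "tz": -0.3, "ax": 0, "ay": 0, "az": 0, "claw": 0},
  {"tx": 0, "ty": 0, "tz": -0.4, "ax": 0, "ay": 0, "az": 0, "claw": 0},
  {"tx": 0, "ty": 0, "tz": -0.4, "ax": 0, "ay": 0, "az": 0, "claw": 0},
  {"tx": 0, "ty": 0, "tz": -0.4, "ax": 0, "ay": 0, "az": 0, "claw": 0},
  {"tx": 0, "ty": 0, "tz": -0.4, "ax": 0, "ay": 0, "az": 0, "claw": 0},
  {"tx": 0, "ty": 0.4, "tz": 0, "ax": 0, "ay": 0, "az": 0, "claw": 0},
  {"tx": 0, "ty": 0.4, "tz": 0, "ax": 0, "ay": 0, "az": 0, "claw": 0},
  {"tx": 0, "ty": 0, "tz": 0, "ax": 0, "ay": 0, "az": 0, "claw": 0},
])

```text
time_s: 8.73
tcp_pos: [0.5098, 0.1454, 0.0586]
ee_rot: [[0.994, -0.111, -0.001], [-0.111, -0.994, -0.0], [-0.001, 0.0, -1.0]]
wrist_force: [0.1, -0.8, -0.3]
gripper_width: 0.005
gripper_force: 0.0
```

Emit:
drive_tool([
  {"tx": 0, "ty": 0, "tz": -2, "ax": 0, "ay": 0, "az": 0, "claw": 0},
  {"tx": 0, "ty": 0, "tz": -3, "ax": 0, "ay": 0, "az": 0, "claw": 0},
  {"tx": 0, "ty": 0, "tz": -3, "ax": 0, "ay": 0, "az": 0, "claw": 0},
  {"tx": 0, "ty": 0, "tz": -3, "ax": 0, "ay": 0, "az": 0, "claw": 0},
  {"tx": 0, "ty": 0, "tz": -3, "ax": 0, "ay": 0, "az": 0, "claw": 0},
  {"tx": 0, "ty": 0, "tz": -2, "ax": 0, "ay": 0, "az": 0, "claw": 0},
  {"tx": 0, "ty": 0, "tz": 0, "ax": 0, "ay": 0, "az": 0, "claw": 0},
  {"tx": 0, "ty": 0, "tz": 0, "ax": 0, "ay": 0, "az": 0, "claw": 0},
])

```text
time_s: 9.4
tcp_pos: [0.5106, 0.1464, 0.2199]
ee_rot: [[0.994, -0.111, 0.002], [-0.111, -0.994, 0.002], [0.002, -0.002, -1.0]]
wrist_force: [-0.3, -0.2, -0.9]
gripper_width: 0.005
gripper_force: 0.0
```

```bash
python3 f.py pics/s9.png
python3 - <<'E'
from h import *
s=sense();p,d=capture("wrist");cv2.imwrite("pics/w9.png",p[:,:,::-1]);q=rack(cloud("wrist",d,s)).reshape(-1,3)
def st(k,m): print(k,m.sum(),np.percentile(q[m],[2,25,50,75,98],axis=0).round(1).tolist() if m.any() else 0)
i=abs(q[:,0])<72
st("plate",i&(q[:,2]>82)&(q[:,2]<90)&(abs(q[:,1]-160)<20))
st("pad",(abs(q[:,0]+14)<30)&(q[:,2]>36)&(q[:,2]<56)&(abs(q[:,1]-124)<23))
st("block",i&(q[:,2]>26)&(q[:,2]<34)&(q[:,1]>150))
E
```

```text
9.4 [-14.16683388 136.11985386 219.86190339] [-0.29996112 -0.22355152 -0.92203789]
[[-64.7, 154.6, 82.3], [-41.9, 158.5, 84.0], [-16.5, 161.2, 85.0], [9.9, 164.3, 86.1], [33.6, 166.8, 87.8]]
plate 1439 [[-61.7, 154.4, 82.3], [-36.0, 157.0, 83.9], [-9.2, 159.8, 84.5], [15.1, 162.7, 85.0], [36.3, 165.6, 86.0]]
pad 2755 [[-42.4, 101.9, 50.4], [-28.0, 112.5, 51.4], [-12.7, 124.0, 52.0], [2.1, 135.7, 52.6], [14.8, 146.3, 53.9]]
block 1187 [[-62.0, 154.1, 26.8], [-29.0, 173.8, 29.2], [-2.8, 176.9, 29.8], [17.0, 180.2, 30.4], [39.1, 415.3, 33.2]]
```

View pics/w9.png

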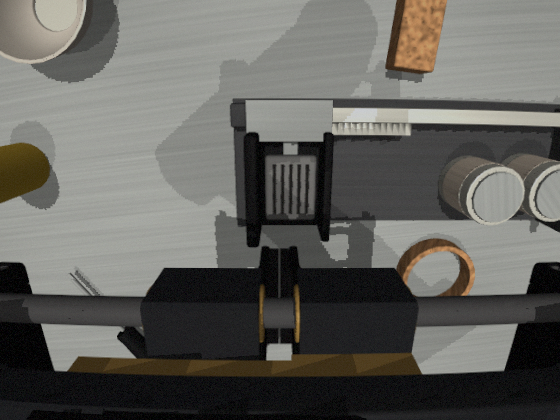

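The stop (x 245–330) sits flush on the end block with no base visible between them. The paddle is back up at 52 mm, and the tins, at (495,195) and (548,190), are still standing. I'll hand the job in.

```bash
python3 -c "
from station import *
print(finish_job())"
```

```text
the job is handed in; nothing more can be done
None
```

The stop is fully back against the end block, the paddle has sprung up, the tins are still standing and the arm is clear; I handed the job in at about 9.5 s.

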